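Show the blossom-honey jar to the label camera

TASK

Take the gold-lidded jar of light honey out of the wooden crate and hold it up in the air to the inspection camera: the middle of its label 15 cm straight in front of the lens and central in its view, the jar right way up but leaned back so that the label faces the down-looking lens squarely and without rotation in the picture. Finish while still holding it there, still and touching nothing but the gripper; do not knock the camera, and leave the other jars and everything else on the bench where they stand.

Things in the scene. Friction and masses are not known exactly. Their poses are not given: they have to be found in the camera images.
- gold_jar: The jar to show: closed round honey jar, 0.3 to 0.5 kg, light amber, gold screw lid. Straight body 61 mm across up to 72 mm, lid 64 mm across from 72 to 86 mm. Origin at the middle of its base, z up through the lid, x towards the label. A white paper seal 14 mm wide runs from the lid's middle over its edge on the x side to the label. Stands in one of five cells, base 10 mm above the table.
- label (a point): Middle of the gold-lidded jar's label: 31 mm from the jar's axis towards the jar's x, 40 mm above its base. The white label with an orange-yellow band covers 18 to 62 mm up and about 54 degrees to either side. Axes as the jar's: x straight out of the label, z up the jar.
- lens (a point): Middle of the lens's front, 0.22 to 0.30 m above the table. x points out along the line of sight (20 degrees below level), y to the left as the camera looks, z is the picture's up (20 degrees forward of vertical). For a jar square to the lens, its x points against this x and its z lies along this z: lid leaned 20 degrees away from the camera. Ring light 84 mm across.
- camera_stand: Fixed camera stand at the robot's right, blue camera with black lens and ring light clamped on a column. Origin on the table straight below the lens's front, x the level direction in which the camera looks, z up. Steel column 25 mm thick, 427 mm tall, 180 mm behind the origin; grey base plate 220 x 170 x 14 mm from 40 to 260 mm behind it.
- crate: Fixed open wooden crate, 225 (x) x 325 (y) x 52 mm high, walls, dividers and floor 10 mm thick, 2 x 3 cells with centres at x -54 and +54, y -105, 0 and +105 mm. Origin at the middle of its underside, z up. Jars stand within 4 mm of their cells' centres; the cell at x +54, y 0 is empty. The lids are 44 mm above the crate's rim, at least 33 mm apart.
- dark_jar1: Bystander: jar of the same size as the gold-lidded one (61 mm body, 64 mm black lid, 86 mm tall), nearly black honey, green label band; origin at the middle of its base, z up. A neighbour in the crate, to be left standing in its cell.
- dark_jar2: Bystander: jar of the same size as the gold-lidded one (61 mm body, 64 mm black lid, 86 mm tall), nearly black honey, green label band; origin at the middle of its base, z up. A neighbour in the crate, to be left standing in its cell.
- dark_jar3: Bystander: jar of the same size as the gold-lidded one (61 mm body, 64 mm black lid, 86 mm tall), nearly black honey, green label band; origin at the middle of its base, z up. A neighbour in the crate, to be left standing in its cell.
- dark_jar4: Bystander: jar of the same size as the gold-lidded one (61 mm body, 64 mm black lid, 86 mm tall), nearly black honey, green label band; origin at the middle of its base, z up. A neighbour in the crate, to be left standing in its cell.
- refractometer: Bystander: hand refractometer lying on the table near its far side, black and silver tube about 200 mm long, 33 mm high; origin on the table under its middle.
- uncapping_fork: Bystander: uncapping fork lying on the table between crate and camera stand, yellow handle, steel tines, about 200 mm long, 26 mm high; origin under its middle.
- pump_jar: Bystander: honey jar with white pump top, 83 mm diameter, 165 mm tall, on the table left of the crate; origin at the middle of its base.
Not all that is in view belongs to the job. Leave any blue look-alike of the gold_jar alone.

How it is judged:
On the way:
1. the gold-lidded jar has been lifted clear of the crate (height (world z) of gold_jar above 0.075 m and contact force between gold_jar and crate below 0.05 N), for 0.1 s.
At the end, for the whole second after the job is handed in: Jar held by the fingers, still, base over 90 mm up, touching nothing else; label middle 130-170 mm before the lens, within 15 mm of its axis; label square within 0.2 rad, jar axis within 0.16 rad of picture-up, lid up. Others within 20 mm of their starts and upright, lens within 5 mm (x of label in the frame of lens between 0.13 and 0.17 m and y of label in the frame of lens between -0.015 and 0.015 m and z of label in the frame of lens between -0.015 and 0.015 m and x of lens in the frame of gold_jar above 0.1 m and angle between the x axis of gold_jar and the x axis of lens, either way round below 0.2 rad and angle between the z axis of gold_jar and the z axis of lens, either way round below 0.16 rad and angle between gold_jar's own z axis and vertical below 0.7 rad and height (world z) of gold_jar above 0.09 m and contact force between gold_jar and the fingers above 1 N and contact force between gold_jar and crate below 0.05 N and contact force between gold_jar and camera_stand below 0.05 N and contact force between gold_jar and dark_jar1 below 0.05 N and contact force between gold_jar and dark_jar2 below 0.05 N and contact force between gold_jar and dark_jar3 below 0.05 N and contact force between gold_jar and dark_jar4 below 0.05 N and contact force between gold_jar and refractometer below 0.05 N and contact force between gold_jar and uncapping_fork below 0.05 N and contact force between gold_jar and pump_jar below 0.05 N and linear speed of gold_jar below 0.03 m/s and angular speed of gold_jar below 0.15 rad/s and distance of each of dark_jar1, dark_jar2, dark_jar3, dark_jar4, refractometer, uncapping_fork, pump_jar from where it was at the start of the episode below 0.02 m and angle between each of dark_jar1, dark_jar2, dark_jar3, dark_jar4's own z axis and vertical below 0.25 rad and distance of lens from where it was at the start of the episode below 0.005 m); the arm keeps its last pose, push and grip.
It fails at once if one of the dark-honey jars is pushed more than 20 mm away or tipped (distance of any of dark_jar1, dark_jar2, dark_jar3, dark_jar4 from where it was at the start of the episode above 0.02 m or angle between any of dark_jar1, dark_jar2, dark_jar3, dark_jar4's own z axis and vertical above 0.25 rad).
It fails at once if the refractometer, the uncapping fork or the pump jar is moved more than 20 mm (distance of any of refractometer, uncapping_fork, pump_jar from where it was at the start of the episode above 0.02 m).
It fails at once if the camera is knocked out of its setting (lens shifted more than 5 mm) (distance of lens from where it was at the start of the episode above 0.005 m).
It also fails if it takes over 40 s, if anything falls off the work surface, if the arm or the gripper's body presses on something with over 40 N, if the wrist force passes 120 N, or if a joint passes its speed limit or range.

ROBOT

A 7-joint arm with a two-finger parallel gripper is mounted at the origin on the work surface. World frame = base frame: x ahead of the robot, y to its left, z up, the work surface at z = 0. Lengths are in m, angles in rad, forces in N, time in s.
With the tool pointing down it reaches from about 0.4 to 0.9 m from the base axis. Payload 5.5 kg.
Tool frame: the origin (TCP) lies midway between the tips of the shut fingers; the grasp point (between the pads) lies 19 mm behind it; y points along the fingers, z is the direction in which the jaws open and shut, and the axes are right-handed (so a half turn about y gives the same grasp; the last joint's range is limited). The gripper opens to 85 mm and grips with 20 to 120 N. Pads are 22 mm wide; open, the fingers measure 114 mm over their backs; the gripper's body (76 mm by 85 mm) begins 54 mm behind the grasp point. The pads swing forward as they close: fully open they stand 13 mm farther back than shut.
Start: joints at [1.598, 0.501, -0.427, 1.55, 0.221, 1.138, -0.21], TCP at [0.152, -0.632, 0.207] pointing down, gripper open.
Joint ranges: [-2.88, 2.88], [-0.31, 2.03], [-1.54, 1.56], [0.2, 2.42], [-1.41, 4.55], [0.19, 2.02], [-2.57, 2.57]. Speed limits (rad/s): [2.57, 2.57, 3.14, 3.14, 3.14, 3.14, 3.14].

INTERFACE

Orientations are given as a unit quaternion [x, y, z, w].
In Python, from cell import arm gives the robot as it stands.
- The arm moves only by the tool servo_tool, never from a script. Its argument "plan" is a list of rows, each an object with "linear": the shift along the tool's x, y, z as a fraction of full scale, a list of three; "rot": the turn, a rotation vector about the tool's x, y, z as a fraction of full scale, a list of three. A call has 1 to 10 rows; each row shifts and turns the commanded pose from where the row before left it, along the tool's axes as they then stand; what a row does not reach is not made up. Full scale, the value 1, is 500 mm for a shift and 2 pi rad for a turn. A row lasts 1/10 s, in which the tool goes at most 50 mm and 8.59 degrees, less where a joint would pass 70% of its speed; a pose out of reach is approached as far as the arm can. A call with a number of a shift or a turn outside -1 to 1 is refused whole. A call with a gripper value outside its range is refused whole. "fingers" is the closure, from -1 (fully open) to 1 (shut), set as the call begins (left out, the last holds). The fingers move at their own pace and stop on an object; the grip force is fixed at half the most. Time passes only in rows, so rows that do not move let the fingers close. It gives the time, the measured TCP pose, the force and the opening at its end, in the units of the state.
- arm.sense(): the state, without advancing time (a new reading comes with each control period).
- arm.snapshot(name): name is "scene" or "top" or "wrist"; returns a dict with "image" (400x640x3 uint8, blue, green, red), "z_map" (400x640 float32, m along the optical axis (not along the pixel's ray), 0 where there is no reading), "K" (3x3 intrinsics, pixels), "origin" and "rotation" of the camera in the world. Camera axes: x right, y up, looking along -z (the intrinsics and any distortion apply to the point x, -y, -z); pixel columns grow to the right and rows downward; lengths in m; the calibration is good to about 2 mm. A picture is of the moment at which its call begins.
- arm.hand_in(): hands the job in, once; it reports no verdict.
The state is a dict: "time": time; "qpos": joint angles; "qvel": joint speeds; "effort": joint torques, N m; "eef_pos": TCP position; "tcp_rot": TCP orientation; "ft_force": force on the tool from outside, world axes, zero at the start; "torque": the same for the moment, N m; "gripper_width": finger opening in m.
Only numpy, scipy, OpenCV 4.12 (cv2) and the standard library are available. Lean on these libraries where they do the work, as an engineer would, in place of code of your own. Each camera call takes 0.05 s, during which the arm holds its last target. There are 200 camera calls.

## Working session

There is one attempt and no reset: what is moved stays moved. The work goes in short steps, Python scripts to look and compute and a tool call to move; the robot and the scene stay as the last step left them, time stands still between calls to the robot, and variables do not carry over. Pictures are saved under pics/ and viewed, about 8 in all and at most 12, crops included, and the job is handed in when it is done.

Besides the shell and the picture viewer there is one more tool, called after "Call:" by a JSON object that holds its "api" and its "payload". servo_tool: Moves the arm, as the interface text tells. Shift numbers are shares of 500 mm and turn numbers shares of 2 pi rad, none past 1 either way. Its arguments: {"type":"object","properties":{"plan":{"type":"array"},"fingers":{"type":"number"}},"required":["plan"]}

```bash
ls; mkdir -p pics; cat > h.py <<'E'
import numpy as np, cv2
from cell import arm
from scipy.spatial.transform import Rotation as R
def rays(s,px):
    px=np.atleast_2d(px).astype(float); K=s["K"]
    d=np.c_[(px[:,0]-K[0,2])/K[0,0],-(px[:,1]-K[1,2])/K[1,1],-np.ones(len(px))]
    return d@np.array(s["rotation"]).reshape(3,3).T
def plane(s,px,z):
    d=rays(s,px); o=np.array(s["origin"]); return o+d*((z-o[2])/d[:,2])[:,None]
def cloud(s):
    h,w=s["z_map"].shape; v,u=np.mgrid[:h,:w]
    return (np.array(s["origin"])+rays(s,np.c_[u.ravel(),v.ravel()])*s["z_map"].reshape(-1,1)).reshape(h,w,3)
E
python3 - <<'E'
from h import *
import pickle
print({k:np.round(v,3) for k,v in arm.sense().items()})
for n in["scene","top"]:
    s=arm.snapshot(n); cv2.imwrite(f"pics/{n}0.png",s["image"]); pickle.dump(s,open(n+".pkl","wb"))
    print(n,s["K"],s["origin"],s["rotation"],s.keys())
E
```

```text
pics
{'time': np.float64(0.0), 'qpos': array([ 1.598,  0.502, -0.427,  1.551,  0.221,  1.138, -0.21 ]), 'qvel': array([ 0.   ,  0.   ,  0.   ,  0.002,  0.002,  0.002, -0.   ]), 'effort': array([ 0.0000e+00, -5.6953e+01, -5.8160e+00, -2.8094e+01,  1.1000e-02,
        1.2000e-02,  0.0000e+00]), 'eef_pos': array([ 0.152, -0.631,  0.206]), 'tcp_rot': array([-0.083,  0.703, -0.702,  0.083]), 'ft_force': array([-0.166,  0.761, -0.823]), 'torque': array([-0.045, -0.037, -0.008]), 'gripper_width': np.float64(0.085)}
scene [[368.28669145   0.         316.89868889]
 [  0.         368.28669145 203.26039209]
 [  0.           0.           1.        ]] [0.97567538 0.4632613  1.1514918 ] [0.08143028 0.24697519 0.90791143 0.32873882] dict_keys(['image', 'z_map', 'K', 'origin', 'rotation'])
top [[487.81497716   0.         333.65161391]
 [  0.         487.81497716 196.83359732]
 [  0.           0.           1.        ]] [0.3750663  0.01289372 1.63747287] [ 0.04526197 -0.06091376 -0.69896948  0.71111358] dict_keys(['image', 'z_map', 'K', 'origin', 'rotation'])
```

```bash
sed -i 's/np.array(s\["rotation"\]).reshape(3,3).T/R.from_quat(s["rotation"]).as_matrix().T/' h.py
```

```text
(no output)
```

View pics/top0.png

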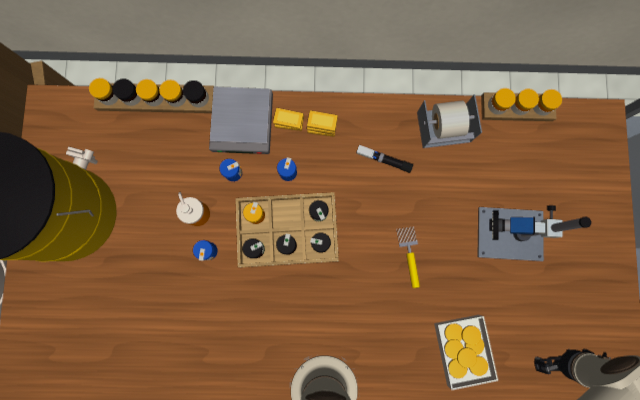

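View pics/scene0.png

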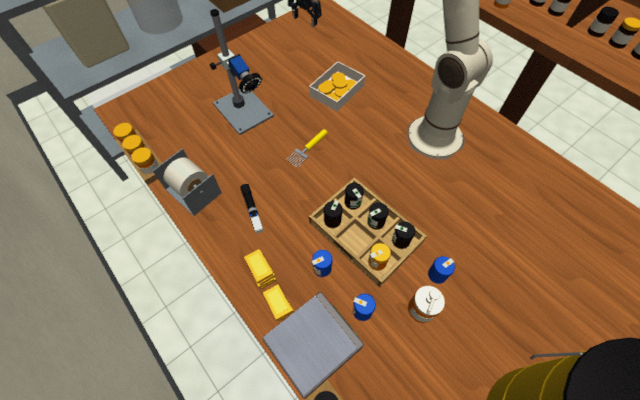

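```bash
python3 - <<'E'
from h import *
import pickle
T=pickle.load(open("top.pkl","rb"));S=pickle.load(open("scene.pkl","rb"))
im=T["image"];c=cloud(T)
hsv=cv2.cvtColor(im,cv2.COLOR_BGR2HSV)
m=((hsv[...,0]>15)&(hsv[...,0]<30)&(hsv[...,1]>200)&(hsv[...,2]>180)).astype(np.uint8)
m[:198]=0;m[230:]=0;m[:,:238]=0;m[:,272:]=0
w=((hsv[...,1]<110)&(hsv[...,2]>150)).astype(np.uint8);w[:198]=0;w[230:]=0;w[:,:238]=0;w[:,272:]=0
print("gold n",m.sum(),"white px",np.argwhere(w)[:, ::-1].tolist())
pts=np.argwhere(m|w)[:,::-1]
(ce,r)=cv2.minEnclosingCircle(np.argwhere(m)[:,::-1].astype(np.float32));print(ce,r,plane(T,[ce],.096))
z=c[...,2]; lid=(z>.09)&(z<.105)
n,l,st,cen=cv2.connectedComponentsWithStats(lid.astype(np.uint8))
for i in range(1,n):
    if st[i,4]>100 and st[i,4]<900: print("lid",cen[i].round(1),st[i,4],c[l==i].mean(0).round(4))
# crate rim
rim=(z>.045)&(z<.058); rim[:190]=0;rim[275:]=0;rim[:,:230]=0;rim[:,345:]=0
p=c[rim][:,:2].astype(np.float32); rr=cv2.minAreaRect(p);print("crate",rr,p.min(0),p.max(0))
# camera region
for nm,s,b in(("top",T,(200,265,475,600)),("scene",S,(0,135,190,280))):
    cc=cloud(s)[b[0]:b[1],b[2]:b[3]].reshape(-1,3); I=s["image"][b[0]:b[1],b[2]:b[3]].reshape(-1,3).astype(int)
    k=(cc[:,2]>.1)&(cc[:,2]<.5)
    blue=k&(I[:,0]>I[:,2]+50); print(nm,"blue",blue.sum(),cc[blue].min(0).round(3),cc[blue].max(0).round(3),np.median(cc[blue],0).round(3))
    dark=k&(I.max(1)<75)&(cc[:,1]>-.5); 
    if dark.any(): print("dark",dark.sum(),cc[dark].min(0).round(3),cc[dark].max(0).round(3))
    cl=cc[(cc[:,2]>.36)&(cc[:,2]<.42)]; print("column",cl.mean(0).round(4) if len(cl) else 0,len(cl))
    np.save(nm+"_cam.npy",np.c_[cc,I][k])
    bp=cc[(cc[:,2]>.009)&(cc[:,2]<.02)]
    if len(bp)>30: print("plate",cv2.minAreaRect(bp[:,:2].astype(np.float32)))
a=cv2.resize(S["image"][20:130,190:290],(500,550),interpolation=cv2.INTER_NEAREST)
b=cv2.resize(T["image"][195:250,475:575],(500,275),interpolation=cv2.INTER_NEAREST)
d=cv2.resize(T["image"][195:250,230:275],(225,275),interpolation=cv2.INTER_NEAREST)
o=np.zeros((550,790,3),np.uint8);o[:,:500]=a; o[:275,500:]=b[:,:290];o[275:,500:725]=d
cv2.imwrite("pics/crop.png",o)
E
```

```text
gold n 202 white px [[247, 198], [268, 198], [269, 198], [250, 199], [251, 199], [253, 202], [254, 202], [255, 202], [256, 202], [257, 202], [253, 203], [254, 203], [255, 203], [256, 203], [257, 203], [258, 203], [253, 204], [254, 204], [255, 204], [256, 204], [257, 204], [252, 205], [253, 205], [254, 205], [255, 205], [256, 205], [252, 206], [253, 206], [254, 206], [255, 206], [256, 206], [255, 207], [251, 208], [251, 209], [252, 209], [255, 209], [238, 210], [251, 210], [252, 210], [253, 210], [254, 210], [238, 211], [250, 211], [251, 211], [252, 211], [253, 211], [254, 211], [238, 212], [251, 212], [252, 212], [253, 212], [254, 212], [238, 213], [252, 213], [253, 213], [238, 214]]
(252.08489990234375, 211.97169494628906) 9.143022537231445 [[0.55540462 0.23827762 0.096     ]]
lid [169.8  89.4] 306 [0.9535 0.5221 0.0999]
lid [193.1  90.2] 308 [0.9527 0.4461 0.1001]
lid [504.3  97.6] 292 [ 0.9519 -0.5805  0.1   ]
lid [527.6  98.3] 302 [ 0.9516 -0.6585  0.0997]
lid [550.8  99. ] 307 [ 0.9512 -0.7367  0.0995]
lid [ 95.5 219.5] 182 [0.5231 0.7261 0.0977]
lid [318.1 209.2] 272 [0.568  0.
[... 226 characters left out ...]
59842991828918), (0.22602640092372894, 0.3254903554916382), 4.263451099395752) [ 0.38552254 -0.0376629 ] [0.63219506 0.3024188 ]
top blue 346 [ 0.49  -0.577  0.261] [ 0.534 -0.515  0.303] [ 0.511 -0.543  0.285]
dark 262 [ 0.473 -0.499  0.231] [ 0.555 -0.461  0.292]
column [ 0.5063 -0.6392  0.3895] 110
plate ((0.5152331590652466, -0.7013963460922241), (0.2058180719614029, 0.4093913733959198), 0.0428946278989315)
scene blue 194 [ 0.494 -0.574  0.273] [ 0.539 -0.513  0.298] [ 0.517 -0.542  0.285]
dark 271 [ 0.479 -0.5    0.2  ] [ 0.562 -0.46   0.286]
column [ 0.5148 -0.6394  0.391 ] 123
plate ((0.3675495386123657, -0.801386296749115), (0.7412047982215881, 0.25920379161834717), 52.0712776184082)
```

View pics/crop.png

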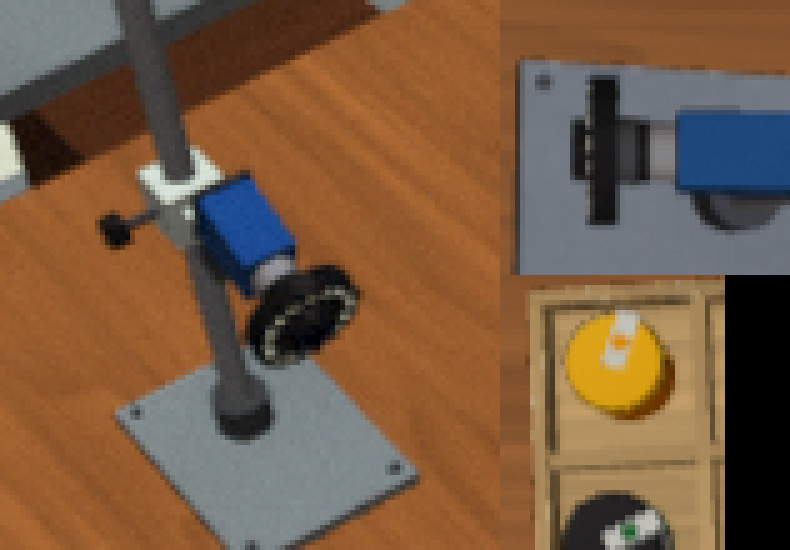

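```bash
python3 - <<'E'
from h import *
import pickle
T=pickle.load(open("top.pkl","rb"));S=pickle.load(open("scene.pkl","rb"))
Rm=R.from_quat(arm.sense()["tcp_rot"]).as_matrix();print(Rm.round(3))
c0=plane(T,[[252.2,211.9]],.096)[0]
for e in([253.5,206],[254.5,204],[255,202.5]):
    d=plane(T,[e],.096)[0]-c0; print("seal yaw",np.degrees(np.arctan2(d[1],d[0])),np.hypot(*d[:2]))
for nm in("top","scene"):
    a=np.load(nm+"_cam.npy");p,I=a[:,:3],a[:,3:]
    b=p[(I[:,0]>I[:,2]+50)]; 
    rr=cv2.minAreaRect(b[:,:2].astype(np.float32));print(nm,"blue box",rr)
    for yw in(90,92):
        lx=np.array([np.cos(np.radians(yw))*np.cos(.349),np.sin(np.radians(yw))*np.cos(.349),-np.sin(.349)])
        ly=np.array([-np.sin(np.radians(yw)),np.cos(np.radians(yw)),0]);lz=np.cross(lx,ly)
        q=p[(p[:,1]>-.505)]; u=q@np.c_[lx,ly,lz]
        h,e=np.histogram(u[:,0],bins=np.arange(u[:,0].min(),u[:,0].max()+.004,.004));print(yw,e.round(3)[:-1],h)
        r=u[(u[:,0]>np.percentile(u[:,0],20))]
        print("x",np.percentile(u[:,0],[50,90,97,100]).round(4),"y",r[:,1].min().round(4),r[:,1].max().round(4),"z",r[:,2].min().round(4),r[:,2].max().round(4))
        (yc,zc),rad=cv2.minEnclosingCircle(u[:,1:].astype(np.float32));print("circ",yc,zc,rad,"ringcentre@97%",(np.c_[lx,ly,lz]@[np.percentile(u[:,0],97),yc,zc]).round(4))
im=T["image"].astype(int);c=cloud(T);m=(abs(c[...,2]-.014)<.008)&(abs(im[...,0]-im[...,2])<40)&(im[...,0]>im[...,2])
m[:195]=0;m[270:]=0;m[:,:470]=0;m[:,552:]=0
m=cv2.morphologyEx(m.astype(np.uint8),cv2.MORPH_OPEN,np.ones((3,3)))>0
print("plate",cv2.minAreaRect(c[m][:,:2].astype(np.float32)),m.sum())
E
```

```text
[[-0.972 -0.     0.234]
 [-0.234  0.002 -0.972]
 [-0.    -1.    -0.002]]
seal yaw -10.042787124615257 0.019218769235870164
seal yaw -13.85317959006602 0.026149108730119327
seal yaw -14.209169671693875 0.031181421134525145
top blue box ((0.5121161341667175, -0.5466102957725525), (0.06133301928639412, 0.04311193525791168), 88.14575958251953)
90 [-0.565 -0.561 -0.557 -0.553 -0.549 -0.545 -0.541 -0.537 -0.533 -0.529
 -0.525 -0.521] [16 14 24 15 35 41 43 45 42 19 23  2]
x [-0.5399 -0.5272 -0.522  -0.5209] y -0.5553 -0.4729 z 0.0266 0.1139
circ -0.5115034580230713 0.06827650219202042 0.045772429555654526 ringcentre@97% [ 0.5115 -0.4672  0.2427]
92 [-0.582 -0.578 -0.574 -0.57  -0.566 -0.562 -0.558 -0.554 -0.55  -0.546
 -0.542 -0.538] [15 15 20 20 32 38 45 43 41 25 19  6]
x [-0.5564 -0.5438 -0.539  -0.537 ] y -0.5384 -0.4556 z 0.0209 0.1079
circ -0.49420166015625 0.062259070575237274 0.0457867830991745 ringcentre@97% [ 0.5108 -0.4677  0.2428]
scene blue box ((0.5155106782913208, -0.5438200235366821), (0.060883574187755585, 0.044389501214027405), 87.12451171875)
90 [-0.565 -0.561 -0.557 -0.553 -0.549 -0.545 -0.541 -0.537 -0.533 -0.529
 -0.525 -0.521] [  9   4   0   1  11  22  33  41 101  54  19  29]
x [-0.5311 -0.5215 -0.5198 -0.5192] y -0.5622 -0.4787 z 0.0192 0.1088
circ -0.5195560455322266 0.06258411705493927 0.04682547226548195 ringcentre@97% [ 0.5196 -0.4671  0.2366]
92 [-0.582 -0.578 -0.574 -0.57  -0.566 -0.562 -0.558 -0.554 -0.55  -0.546
 -0.542 -0.538] [ 9  4  0  1 15 23 30 45 90 60 21 26]
x [-0.5484 -0.5383 -0.5365 -0.5359] y -0.5444 -0.4616 z 0.0133 0.1027
circ -0.5025132298469543 0.05648348852992058 0.04679656773805618 ringcentre@97% [ 0.5191 -0.467   0.2365]
plate ((0.5084431767463684, -0.6173837184906006), (0.216523677110672, 0.16563132405281067), 87.45880889892578) 1954
```

Call:
{"api": "servo_tool", "payload": {"plan": [{"linear": [-0.05,-0.024,-0.048],"rot": [0,0,0]},{"linear": [-0.05,-0.024,-0.048],"rot": [0,0,0]},{"linear": [-0.05,-0.024,-0.048],"rot": [0,0,0]},{"linear": [-0.05,-0.024,-0.048],"rot": [0,0,0]},{"linear": [-0.05,-0.024,-0.048],"rot": [0,0,0]},{"linear": [-0.05,-0.024,-0.048],"rot": [0,0,0]},{"linear": [-0.05,-0.024,-0.048],"rot": [0,0,0]},{"linear": [-0.05,-0.024,-0.048],"rot": [0,0,0]}], "fingers": -1}}

```text
time: 0.9
eef_pos: [0.3019, -0.397, 0.3036]
tcp_rot: [-0.083, 0.702, -0.702, 0.083]
ft_force: [0.4, 0.3, -0.9]
gripper_width: 0.0853
```

```bash
cat >> h.py <<'E'
def st():
    s=arm.sense(); print("t",s["time"],"q",np.round(s["qpos"],3),"p",np.round(s["eef_pos"],4),"w",round(float(s["gripper_width"]),4),"F",np.round(s["ft_force"],1)); return s
def go(P,Rt=None,n=1):
    s=st(); A=R.from_quat(s["tcp_rot"]); d=A.inv().apply(np.array(P)-s["eef_pos"])
    print("lin/row",(d/.5/n).round(4),"dist",np.linalg.norm(d).round(4))
    if Rt is not None:
        rv=(A.inv()*R.from_matrix(Rt)).as_rotvec(); print("rot total deg",np.degrees(rv).round(2),"frac/row",(rv/2/np.pi/n).round(5))
E
python3 - <<'E'
from h import *
go([.45,-.1,.30],None,9)
E
```

```text
t 0.9 q [ 1.397  0.146 -0.586  1.795  0.086  1.226 -0.548] p [ 0.3019 -0.397   0.3036] w 0.0853 F [ 0.4  0.3 -0.9]
lin/row [-0.0474  0.0008 -0.0565] dist 0.3319
```

Call:
{"api": "servo_tool", "payload": {"plan": [{"linear": [-0.047,0,-0.056],"rot": [0,0,0]},{"linear": [-0.047,0,-0.056],"rot": [0,0,0]},{"linear": [-0.047,0,-0.056],"rot": [0,0,0]},{"linear": [-0.047,0,-0.056],"rot": [0,0,0]},{"linear": [-0.047,0,-0.056],"rot": [0,0,0]},{"linear": [-0.047,0,-0.056],"rot": [0,0,0]},{"linear": [-0.047,0,-0.056],"rot": [0,0,0]},{"linear": [-0.047,0,-0.056],"rot": [0,0,0]},{"linear": [-0.047,0,-0.056],"rot": [0,0,0]}]}}

```text
time: 1.8
eef_pos: [0.4484, -0.1028, 0.3033]
tcp_rot: [0.083, -0.702, 0.702, -0.083]
ft_force: [1.3, -0.1, -0.3]
gripper_width: 0.0856
```

Call:
{"api": "servo_tool", "payload": {"plan": [{"linear": [0,0,0],"rot": [0,-0.0216,0]},{"linear": [0,0,0],"rot": [0,-0.0216,0]},{"linear": [0,0,0],"rot": [0,-0.0216,0]},{"linear": [0,0,0],"rot": [0,-0.0216,0]},{"linear": [0,0,0],"rot": [0,-0.0216,0]},{"linear": [0,0,0],"rot": [0,-0.0216,0]},{"linear": [0,0,0],"rot": [0,-0.0216,0]},{"linear": [0,0,0],"rot": [0,-0.0216,0]},{"linear": [0,0,0],"rot": [0,0,0]}]}}

```text
time: 2.7
eef_pos: [0.4479, -0.1041, 0.3031]
tcp_rot: [-0.434, 0.558, -0.558, 0.434]
ft_force: [-1.1, 0.1, -0.4]
gripper_width: 0.0853
```

```bash
python3 - <<'E'
from h import *
print(R.from_quat(arm.sense()["tcp_rot"]).as_matrix().round(3))
go([.53,.21,.27],None,10)
E
```

```text
[[-0.245 -0.001  0.969]
 [-0.969  0.    -0.245]
 [-0.    -1.    -0.001]]
t 2.7 q [ 1.096  0.099 -0.975  1.869  0.087  1.219 -0.155] p [ 0.4479 -0.1041  0.3031] w 0.0853 F [-1.1  0.1 -0.4]
lin/row [-0.0649  0.0066  0.0005] dist 0.3263
```

Call:
{"api": "servo_tool", "payload": {"plan": [{"linear": [-0.065,0.006,0],"rot": [0,0,0]},{"linear": [-0.065,0.006,0],"rot": [0,0,0]},{"linear": [-0.065,0.006,0],"rot": [0,0,0]},{"linear": [-0.065,0.006,0],"rot": [0,0,0]},{"linear": [-0.065,0.006,0],"rot": [0,0,0]},{"linear": [-0.065,0.006,0],"rot": [0,0,0]},{"linear": [-0.065,0.006,0],"rot": [0,0,0]},{"linear": [-0.065,0.006,0],"rot": [0,0,0]},{"linear": [-0.065,0.006,0],"rot": [0,0,0]},{"linear": [-0.065,0.006,0],"rot": [0,0,0]}]}}

```text
time: 3.7
eef_pos: [0.5286, 0.2118, 0.2728]
tcp_rot: [-0.433, 0.559, -0.559, 0.432]
ft_force: [-0.0, -0.2, 0.7]
gripper_width: 0.0855
```

```bash
python3 - <<'E'
from h import *
import pickle
st()
s=arm.snapshot("wrist"); cv2.imwrite("pics/w1.png",s["image"]); pickle.dump(s,open("w1.pkl","wb"))
print(s["origin"],R.from_quat(s["rotation"]).as_matrix().round(2).tolist())
c=cloud(s);z=c[...,2];hsv=cv2.cvtColor(s["image"],cv2.COLOR_BGR2HSV)
top=(z>.09)&(z<.101)
n,l,stt,cen=cv2.connectedComponentsWithStats(top.astype(np.uint8))
for i in range(1,n):
    if stt[i,4]<800: continue
    k=l==i; gold=(k&(hsv[...,0]>12)&(hsv[...,0]<32)&(hsv[...,1]>180)).sum()
    (ce,r)=cv2.minEnclosingCircle(c[k][:,:2].astype(np.float32))
    print("lid",cen[i].round(),stt[i,4],"gold",gold,"circ",np.round(ce,4),round(r,4),c[k].mean(0).round(4))
    if gold>500:
        w=k&(hsv[...,1]<120); p=c[w][:,:2]; 
        d=p-np.array(ce); d=d[np.hypot(*d.T)>.012]; m=d.mean(0)
        print("seal yaw",np.degrees(np.arctan2(m[1],m[0])),len(d),np.hypot(*d.T).max())
E
```

```text
t 3.7 q [ 0.345  0.437 -1.021  1.667  0.389  1.259 -1.01 ] p [0.5286 0.2118 0.2728] w 0.0855 F [-0.  -0.2  0.7]
[0.54668427 0.28721981 0.43723391] [[0.97, 0.24, 0.08], [-0.25, 0.92, 0.29], [-0.0, -0.3, 0.95]]
lid [339. 148.] 2108 gold 1718 circ [0.5573 0.2382] 0.0322 [0.5564 0.2393 0.0939]
seal yaw -15.637778631130136 173 0.032121946244340886
lid [251. 174.] 1954 gold 0 circ [0.4433 0.2347] 0.0322 [0.4435 0.2361 0.0939]
lid [286. 246.] 1553 gold 0 circ [0.4579 0.131 ] 0.0322 [0.4578 0.132  0.094 ]
lid [382. 290.] 1345 gold 0 circ [0.5669 0.0295] 0.0323 [0.5679 0.0316 0.0941]
lid [313. 310.] 1244 gold 0 circ [0.4661 0.0221] 0.0322 [0.4659 0.0233 0.0941]
```

View pics/w1.png

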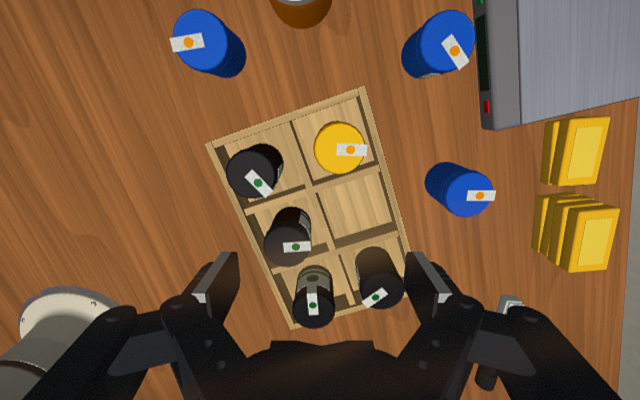

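```bash
python3 - <<'E'
from h import *
a=np.radians(-15.6); z=np.array([np.cos(a),np.sin(a),0]);y=np.array([0,0,-1.]);x=np.cross(y,z)
go([.557,.2382,.16],np.c_[x,y,z],5)
E
```

```text
t 3.75 q [ 0.338  0.44  -1.025  1.665  0.389  1.257 -1.013] p [0.5279 0.2183 0.2729] w 0.0854 F [0.4 3.3 2.6]
lin/row [-0.0104  0.0452  0.0094] dist 0.1182
rot total deg [ 0.08  1.4  -0.27] frac/row [ 5.0e-05  7.8e-04 -1.5e-04]
```

Call:
{"api": "servo_tool", "payload": {"plan": [{"linear": [-0.01,0.044,0.0095],"rot": [0,0.004,0]},{"linear": [-0.01,0.044,0.0095],"rot": [0,0,0]},{"linear": [-0.01,0.044,0.0095],"rot": [0,0,0]},{"linear": [-0.01,0.044,0.0095],"rot": [0,0,0]},{"linear": [-0.01,0.044,0.0095],"rot": [0,0,0]},{"linear": [0,0,0],"rot": [0,0,0]},{"linear": [0,0,0],"rot": [0,0,0]}]}}

```text
time: 4.45
eef_pos: [0.5575, 0.2285, 0.1633]
tcp_rot: [-0.427, 0.564, -0.564, 0.426]
ft_force: [0.8, -0.1, 0.4]
gripper_width: 0.0852
```

```bash
python3 - <<'E'
from h import *
a=np.radians(-15.6); z=np.array([np.cos(a),np.sin(a),0]);y=np.array([0,0,-1.]);x=np.cross(y,z)
go([.557,.2382,.06],np.c_[x,y,z],5)
s=arm.snapshot("wrist");c=cloud(s);hsv=cv2.cvtColor(s["image"],cv2.COLOR_BGR2HSV)
k=(c[...,2]>.085)&(c[...,2]<.101)&(hsv[...,0]>12)&(hsv[...,0]<32)&(hsv[...,1]>180)
n,l,q,cen=cv2.connectedComponentsWithStats(k.astype(np.uint8)); i=1+q[1:,4].argmax()
print(q[i],cv2.minEnclosingCircle(c[l==i][:,:2].astype(np.float32)))
cv2.imwrite("pics/w2.png",s["image"])
E
```

```text
t 4.45 q [ 0.227  0.6   -0.917  1.705  0.525  1.104 -1.127] p [0.5575 0.2285 0.1633] w 0.0852 F [ 0.8 -0.1  0.4]
lin/row [-0.0037  0.0413 -0.0012] dist 0.1037
rot total deg [ 0.08 -0.21  0.03] frac/row [ 4.0e-05 -1.2e-04  1.0e-05]
[ 283  156   71   70 3193] ((0.5558706521987915, 0.23905658721923828), 0.031214021146297455)
```

View pics/w2.png

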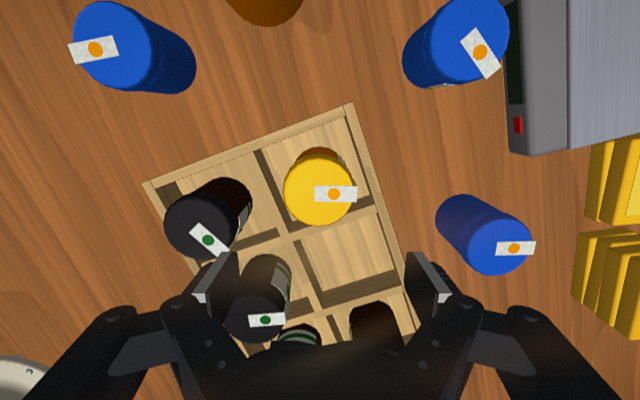

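Call:
{"api": "servo_tool", "payload": {"plan": [{"linear": [-0.019,0,-0.005],"rot": [0,0,0]},{"linear": [0,0.01,0],"rot": [0,0,0]},{"linear": [0,0.034,0],"rot": [0,0,0]},{"linear": [0,0.034,0],"rot": [0,0,0]},{"linear": [0,0.034,0],"rot": [0,0,0]},{"linear": [0,0.034,0],"rot": [0,0,0]},{"linear": [0,0.034,0],"rot": [0,0,0]},{"linear": [0,0.02,0],"rot": [0,0,0]},{"linear": [0,0,0],"rot": [0,0,0]},{"linear": [0,0,0],"rot": [0,0,0]}]}}

```text
time: 5.5
eef_pos: [0.5582, 0.2388, 0.0634]
tcp_rot: [-0.427, 0.564, -0.564, 0.427]
ft_force: [-0.6, -0.4, 0.4]
gripper_width: 0.0856
```

```bash
python3 - <<'E'
from h import *
go([.557,.2382,.06])
E
```

```text
t 5.5 q [ 0.145  0.723 -0.826  1.76   0.64   0.95  -1.22 ] p [0.5582 0.2388 0.0634] w 0.0856 F [-0.6 -0.4  0.4]
lin/row [ 0.0018  0.0069 -0.002 ] dist 0.0037
```

Well aligned; close.

Call:
{"api": "servo_tool", "payload": {"plan": [{"linear": [0,0.005,0],"rot": [0,0,0]},{"linear": [0,0,0],"rot": [0,0,0]},{"linear": [0,0,0],"rot": [0,0,0]},{"linear": [0,0,0],"rot": [0,0,0]},{"linear": [0,0,0],"rot": [0,0,0]},{"linear": [0,0,0],"rot": [0,0,0]},{"linear": [0,0,0],"rot": [0,0,0]},{"linear": [0,0,0],"rot": [0,0,0]}], "fingers": 1}}

```text
time: 6.3
eef_pos: [0.5586, 0.239, 0.0624]
tcp_rot: [0.426, -0.563, 0.564, -0.428]
ft_force: [-1.8, -0.3, 4.4]
gripper_width: 0.0605
```

Call:
{"api": "servo_tool", "payload": {"plan": [{"linear": [0,-0.01,0],"rot": [0,0,0]},{"linear": [0,-0.02,0],"rot": [0,0,0]},{"linear": [0,-0.03,0],"rot": [0,0,0]},{"linear": [0,-0.04,0],"rot": [0,0,0]},{"linear": [0,-0.04,0],"rot": [0,0,0]},{"linear": [0,-0.04,0],"rot": [0,0,0]},{"linear": [0,-0.04,0],"rot": [0,0,0]},{"linear": [0,-0.03,0],"rot": [0,0,0]},{"linear": [0,0,0],"rot": [0,0,0]}]}}

```text
time: 7.2
eef_pos: [0.5596, 0.2395, 0.189]
tcp_rot: [0.425, -0.563, 0.564, -0.429]
ft_force: [-0.0, 0.8, -3.5]
gripper_width: 0.0607
```

```bash
python3 - <<'E'
from h import *
import pickle
st()
s=arm.snapshot("scene"); w=arm.snapshot("wrist"); pickle.dump(s,open("s2.pkl","wb"))
o=np.zeros((400,800,3),np.uint8); o[:,:400]=cv2.resize(s["image"][150:350,280:480],(400,400),interpolation=cv2.INTER_NEAREST);o[:,400:]=w["image"][:,120:520]
cv2.imwrite("pics/g1.png",o)
# lens front-layer
S=np.load("scene_cam.npy");T=np.load("top_cam.npy");yw=np.radians(87.6);t=np.radians(20)
lx=np.array([np.cos(yw)*np.cos(t),np.sin(yw)*np.cos(t),-np.sin(t)]);ly=np.array([-np.sin(yw),np.cos(yw),0]);B=np.c_[lx,ly,np.cross(lx,ly)]
for nm,p in(("scene",S),("top",T)):
    p=p[p[:,1]>-.505]; u=p[:,:3]@B; m0=u[:,0].max()
    for a,b in((0,.004),(.004,.008),(.008,.012),(.012,.016),(.016,.020),(.02,.025)):
        q=u[(u[:,0]<=m0-a)&(u[:,0]>m0-b)]
        if len(q)>5:
            (yc,zc),r=cv2.minEnclosingCircle(q[:,1:].astype(np.float32)); print(nm,a,len(q),"c",round(yc,4),round(zc,4),"r",round(r,4),"zr",q[:,2].min().round(4),q[:,2].max().round(4),"world",(B@[m0,yc,zc]).round(4))
E
```

```text
t 7.2 q [ 0.219  0.58  -0.933  1.671  0.506  1.146 -1.124] p [0.5596 0.2395 0.189 ] w 0.0607 F [-0.   0.8 -3.5]
scene 0 38 c -0.5386 0.0705 r 0.0199 zr 0.0512 0.0892 world [ 0.5196 -0.466   0.2365]
scene 0.004 11 c -0.5373 0.0666 r 0.0226 zr 0.0447 0.0884 world [ 0.5182 -0.4672  0.2328]
scene 0.008 104 c -0.5374 0.072 r 0.0432 zr 0.0329 0.1127 world [ 0.5183 -0.4654  0.238 ]
scene 0.012 71 c -0.5392 0.0701 r 0.0469 zr 0.0265 0.1138 world [ 0.5201 -0.4661  0.2362]
scene 0.016 30 c -0.5413 0.078 r 0.0407 zr 0.038 0.1164 world [ 0.5224 -0.4635  0.2436]
scene 0.02 37 c -0.5437 0.0804 r 0.0411 zr 0.0446 0.1129 world [ 0.5248 -0.4628  0.2458]
top 0 25 c -0.5349 0.076 r 0.0179 zr 0.071 0.0934 world [ 0.5159 -0.4665  0.2427]
top 0.004 14 c -0.5402 0.0696 r 0.0244 zr 0.0532 0.0893 world [ 0.5211 -0.4689  0.2367]
top 0.008 57 c -0.5326 0.076 r 0.0429 zr 0.0595 0.1175 world [ 0.5136 -0.4664  0.2426]
top 0.012 30 c -0.5333 0.0785 r 0.0422 zr 0.0678 0.1186 world [ 0.5143 -0.4655  0.245 ]
top 0.016 58 c -0.5325 0.0802 r 0.0425 zr 0.065 0.1214 world [ 0.5135 -0.4649  0.2466]
top 0.02 54 c -0.5336 0.0734 r 0.0446 zr 0.0338 0.1155 world [ 0.5145 -0.4673  0.2402]
```

View pics/g1.png

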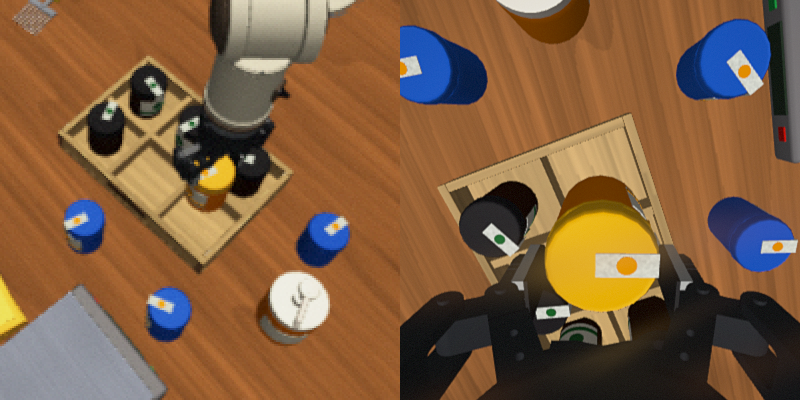

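```bash
cat > jar.py <<'E'
from h import *
def jar():
    e=arm.sense();A=R.from_quat(e["tcp_rot"]).as_matrix();s=arm.snapshot("wrist");c=cloud(s);hsv=cv2.cvtColor(s["image"],cv2.COLOR_BGR2HSV)
    t=(c-e["eef_pos"])@A     # tool frame
    near=(np.abs(t[...,0])<.06)&(np.abs(t[...,2])<.05)&(t[...,1]>-.09)&(t[...,1]<.02)
    gold=near&(hsv[...,0]>12)&(hsv[...,0]<34)&(hsv[...,1]>170)&(hsv[...,2]>150)
    n,l,q,_=cv2.connectedComponentsWithStats(gold.astype(np.uint8));i=1+q[1:,4].argmax()
    p=t[l==i]; y0=np.percentile(p[:,1],5); print("y pct",np.percentile(p[:,1],[1,10,50,80,95]).round(4))
    m=np.abs(p[:,1]-np.median(p[:,1]))<.006
    for _ in range(4):
        C=np.c_[p[:,0],p[:,2],np.ones(len(p))]; k=np.linalg.lstsq(C[m],p[m,1],rcond=None)[0]; m=np.abs(C@k-p[:,1])<.0025
    nt=np.array([k[0],-1,k[1]]);nt/=np.linalg.norm(nt)       # jar z (up = -tool y)
    pp=p[m];(cx,cz),r=cv2.minEnclosingCircle(pp[:,[0,2]].astype(np.float32)); cen=np.array([cx,k@[cx,cz,1],cz])
    w=near&(hsv[...,1]<90)&(hsv[...,2]>140); pw=t[w]; pw=pw[np.abs(pw[:,1]-np.c_[pw[:,0],pw[:,2],np.ones(len(pw))]@k)<.003]
    d=pw-cen; rr=np.hypot(d[:,0],d[:,2]); d=d[(rr>.011)&(rr<.030)]; d=d[d[:,2]>0]; x=d.mean(0);x-=nt*(x@nt);x/=np.linalg.norm(x)
    print("lid centre tool",cen.round(4),"r",round(r,4),"n",m.sum(),"jar z tool",nt.round(4),"jar x tool",x.round(4),len(d))
    return e,A,cen,nt,x
def target(L=(.516,-.4665,.240),yaw=87.6,t=np.radians(20)):
    yw=np.radians(yaw);lx=np.array([np.cos(yw)*np.cos(t),np.sin(yw)*np.cos(t),-np.sin(t)]);ly=np.array([-np.sin(yw),np.cos(yw),0]);return np.array(L),np.c_[lx,ly,np.cross(lx,ly)]
E
python3 - <<'E'
from jar import *
e,A,cen,z,x=jar()
L,B=target(); J=np.c_[x,np.cross(z,x),z]            # jar in tool
W=np.c_[-B[:,0],-B[:,1],B[:,2]]                     # jar in world, wanted
label=cen-z*.046+x*.031
Rt=W@J.T; P=L+B[:,0]*.15-Rt@label
print("label in tool",label.round(4),"jar world z",(A@z).round(3),"x yaw",np.degrees(np.arctan2(*(A@x)[1::-1])))
print("TCP target",P.round(4),"\n",Rt.round(4),R.from_matrix(Rt).as_quat().round(4))
np.savez("tgt.npz",P=P,Rt=Rt)
go(P,Rt,1)
E
```

```text
y pct [-0.033  -0.0323 -0.0316 -0.031  -0.0306]
lid centre tool [ 0.     -0.0315 -0.0016] r 0.0305 n 7418 jar z tool [-0.0017 -0.9999  0.0141] jar x tool [0.0167 0.0141 0.9998] 649
label in tool [0.0006 0.0149 0.0288] jar world z [ 0.014 -0.002  1.   ] x yaw -16.68424768556579
TCP target [ 0.5234 -0.2935  0.1924] 
 [[-0.9997 -0.0129 -0.0225]
 [ 0.0256 -0.355  -0.9345]
 [ 0.0041 -0.9348  0.3552]] [-0.0056 -0.5678  0.8231  0.0117]
t 7.35 q [ 0.218  0.584 -0.93   1.675  0.507  1.145 -1.124] p [0.5577 0.2378 0.1852] w 0.0604 F [-0.7 -0.1 -2.9]
lin/row [ 1.0415 -0.0134  0.2219] dist 0.5325
rot total deg [ 17.51  74.82 -13.86] frac/row [ 0.04864  0.20785 -0.03851]
```

Call:
{"api": "servo_tool", "payload": {"plan": [{"linear": [0,-0.02,0],"rot": [0,0,0]},{"linear": [0,-0.04,0],"rot": [0,0,0]},{"linear": [0,-0.04,0],"rot": [0,0,0]},{"linear": [0,-0.04,0],"rot": [0,0,0]},{"linear": [0,-0.02,0],"rot": [0,0,0]},{"linear": [0,-0.01,0],"rot": [0,0,0]},{"linear": [0,0,0],"rot": [0,0,0]}]}}

```text
time: 8.05
eef_pos: [0.5582, 0.2384, 0.271]
tcp_rot: [0.427, -0.564, 0.564, -0.427]
ft_force: [0.0, -0.4, -4.1]
gripper_width: 0.0605
```

```bash
python3 - <<'E'
from h import *
go([.525,-.16,.27],None,14)
E
```

```text
t 8.05 q [ 0.251  0.506 -0.981  1.578  0.433  1.291 -1.068] p [0.5582 0.2384 0.271 ] w 0.0605 F [ 0.  -0.4 -4.1]
lin/row [0.0561 0.0001 0.0109] dist 0.3998
```

Call:
{"api": "servo_tool", "payload": {"plan": [{"linear": [0.02,0,0.004],"rot": [0,0,0]},{"linear": [0.04,0,0.008],"rot": [0,0,0]},{"linear": [0.056,0,0.011],"rot": [0,0,0]},{"linear": [0.056,0,0.011],"rot": [0,0,0]},{"linear": [0.056,0,0.011],"rot": [0,0,0]},{"linear": [0.056,0,0.011],"rot": [0,0,0]},{"linear": [0.056,0,0.011],"rot": [0,0,0]},{"linear": [0.056,0,0.011],"rot": [0,0,0]},{"linear": [0.056,0,0.011],"rot": [0,0,0]},{"linear": [0.056,0,0.011],"rot": [0,0,0]}]}}

```text
time: 9.05
eef_pos: [0.5362, -0.0219, 0.2698]
tcp_rot: [-0.427, 0.564, -0.564, 0.426]
ft_force: [0.7, -0.9, -3.3]
gripper_width: 0.0601
```

Call:
{"api": "servo_tool", "payload": {"plan": [{"linear": [0.056,0,0.011],"rot": [0,0,0]},{"linear": [0.056,0,0.011],"rot": [0,0,0]},{"linear": [0.056,0,0.011],"rot": [0,0,0]},{"linear": [0.056,0,0.011],"rot": [0,0,0]},{"linear": [0.03,0,0.006],"rot": [0,0,0]},{"linear": [0.02,0,0.003],"rot": [0,0,0]},{"linear": [0,0,0],"rot": [0,0,0]},{"linear": [0,0,0],"rot": [0,0,0]}]}}

```text
time: 9.85
eef_pos: [0.5259, -0.1571, 0.2709]
tcp_rot: [-0.427, 0.564, -0.563, 0.428]
ft_force: [-0.2, 0.2, -3.4]
gripper_width: 0.0603
```

```bash
python3 - <<'E'
from h import *
f=np.load("tgt.npz"); go(f["P"],f["Rt"],10)
E
```

```text
t 9.85 q [ 1.017  0.373 -0.978  1.72   0.326  1.224 -0.315] p [ 0.5259 -0.1571  0.2709] w 0.0603 F [-0.2  0.2 -3.4]
lin/row [0.0264 0.0157 0.0069] dist 0.1574
rot total deg [ 17.56  74.9  -14.  ] frac/row [ 0.00488  0.02081 -0.00389]
```

Call:
{"api": "servo_tool", "payload": {"plan": [{"linear": [0,0,0],"rot": [0.0035,0.015,-0.0028]},{"linear": [0,0,0],"rot": [0.0035,0.015,-0.0028]},{"linear": [0,0,0],"rot": [0.0035,0.015,-0.0028]},{"linear": [0,0,0],"rot": [0.0035,0.015,-0.0028]},{"linear": [0,0,0],"rot": [0.0035,0.015,-0.0028]},{"linear": [0,0,0],"rot": [0.0035,0.015,-0.0028]},{"linear": [0,0,0],"rot": [0.0035,0.015,-0.0028]},{"linear": [0,0,0],"rot": [0.0035,0.015,-0.0028]},{"linear": [0,0,0],"rot": [0.0035,0.015,-0.0028]},{"linear": [0,0,0],"rot": [0.0035,0.015,-0.0028]}]}}

```text
time: 10.85
eef_pos: [0.5261, -0.1559, 0.271]
tcp_rot: [0.123, -0.594, 0.786, -0.119]
ft_force: [-0.1, 0.5, -3.3]
gripper_width: 0.0606
```

Call:
{"api": "servo_tool", "payload": {"plan": [{"linear": [0,0,0],"rot": [0.0035,0.015,-0.0028]},{"linear": [0,0,0],"rot": [0.0035,0.015,-0.0028]},{"linear": [0,0,0],"rot": [0.0035,0.015,-0.0028]},{"linear": [0,0,0],"rot": [0.0032,0.013,-0.0025]},{"linear": [0,0,0],"rot": [0,0,0]},{"linear": [0,0,0],"rot": [0,0,0]}]}}

```text
time: 11.45
eef_pos: [0.5262, -0.1567, 0.2708]
tcp_rot: [-0.004, -0.568, 0.823, 0.011]
ft_force: [0.2, 0.3, -3.4]
gripper_width: 0.0608
```

```bash
python3 - <<'E'
from jar import *
f=np.load("tgt.npz"); go(f["P"],f["Rt"],10)
e,A,cen,z,x=jar()
L,B=target(); J=np.c_[x,np.cross(z,x),z]; W=np.c_[-B[:,0],-B[:,1],B[:,2]]
label=cen-z*.046+x*.031; Rt=W@J.T; P=L+B[:,0]*.15-Rt@label
np.savez("tgt2.npz",P=P,Rt=Rt); print("new",P.round(4)); go(P,Rt,10)
s=arm.snapshot("scene"); cv2.imwrite("pics/s3.png",s["image"])
E
```

```text
t 11.45 q [ 0.588  0.29  -0.716  1.797  0.582  1.242 -1.93 ] p [ 0.5262 -0.1567  0.2708] w 0.0608 F [ 0.2  0.3 -3.4]
lin/row [-0.0001  0.0244  0.02  ] dist 0.1577
rot total deg [0.03 0.24 0.01] frac/row [1.e-05 7.e-05 0.e+00]
y pct [-0.0335 -0.0328 -0.032  -0.0315 -0.031 ]
lid centre tool [ 0.0026 -0.032  -0.0009] r 0.0308 n 7375 jar z tool [-0.     -0.9999  0.015 ] jar x tool [-0.0256  0.015   0.9996] 658
new [ 0.5259 -0.2932  0.1918]
t 11.5 q [ 0.589  0.29  -0.715  1.797  0.582  1.242 -1.93 ] p [ 0.526  -0.1574  0.2709] w 0.0604 F [-0.8  0.3 -3.3]
lin/row [-0.0007  0.0244  0.0198] dist 0.1571
rot total deg [ 0.07  2.58 -0.11] frac/row [ 2.0e-05  7.2e-04 -3.0e-05]
```

Call:
{"api": "servo_tool", "payload": {"plan": [{"linear": [0,0.012,0.01],"rot": [0,0.003,0]},{"linear": [0,0.024,0.02],"rot": [0,0,0]},{"linear": [0,0.03,0.025],"rot": [0,0,0]},{"linear": [0,0.03,0.025],"rot": [0,0,0]},{"linear": [0,0.03,0.025],"rot": [0,0,0]},{"linear": [0,0.03,0.025],"rot": [0,0,0]},{"linear": [0,0.03,0.025],"rot": [0,0,0]},{"linear": [0,0.03,0.024],"rot": [0,0,0]},{"linear": [0,0.024,0.018],"rot": [0,0,0]},{"linear": [0,0,0],"rot": [0,0,0]}]}}

```text
time: 12.55
eef_pos: [0.5182, -0.296, 0.1922]
tcp_rot: [-0.013, -0.567, 0.823, 0.02]
ft_force: [-0.5, 0.7, -3.5]
gripper_width: 0.0606
```

Call:
{"api": "servo_tool", "payload": {"plan": [{"linear": [0,0,0],"rot": [0,0,0]},{"linear": [0,0,0],"rot": [0,0,0]},{"linear": [0,0,0],"rot": [0,0,0]}]}}

```text
time: 12.85
eef_pos: [0.521, -0.2922, 0.1945]
tcp_rot: [-0.013, -0.567, 0.823, 0.017]
ft_force: [-0.2, -0.2, -3.6]
gripper_width: 0.0604
```

```bash
python3 - <<'E'
from jar import *
f=np.load("tgt2.npz"); go(f["P"],f["Rt"],1)
e,A,cen,z,x=jar()
L,B=target(); lab=e["eef_pos"]+A@(cen-z*.046+x*.031)
print("label in lens",(B.T@(lab-L)).round(4),"x ang",np.degrees(np.arccos(-(A@x)@B[:,0])),"z ang",np.degrees(np.arccos((A@z)@B[:,2])), "jar x in lens",(B.T@A@x).round(3))
T=arm.snapshot("top");S=arm.snapshot("scene");c=cloud(S);hsv=cv2.cvtColor(S["image"],cv2.COLOR_BGR2HSV)
o=np.zeros((500,790,3),np.uint8)
o[:,:500]=cv2.resize(S["image"][30:190,200:360],(500,500),interpolation=cv2.INTER_NEAREST);b=cv2.resize(T["image"][180:290,395:535],(290,228),interpolation=cv2.INTER_NEAREST);o[:228,500:]=b
cv2.imwrite("pics/f1.png",o)
# scene lens ring again + bystander lids
ct=cloud(T);lid=(ct[...,2]>.09)&(ct[...,2]<.105);lid[:195]=0;lid[260:]=0;lid[:,:235]=0;lid[:,345:]=0
n,l,q,cen=cv2.connectedComponentsWithStats(lid.astype(np.uint8))
for i in range(1,n):
    if q[i,4]>100: print("lid",ct[l==i].mean(0).round(4))
E
```

```text
t 12.85 q [ 0.734  0.394 -0.612  1.841  0.692  1.041 -1.832] p [ 0.521  -0.2922  0.1945] w 0.0604 F [-0.2 -0.2 -3.6]
lin/row [-0.0099  0.0057 -0.0004] dist 0.0057
rot total deg [ 0.01  1.37 -0.16] frac/row [ 2.00e-05  3.81e-03 -4.30e-04]
y pct [-0.0334 -0.0328 -0.032  -0.0315 -0.031 ]
lid centre tool [ 0.0028 -0.032  -0.0016] r 0.0311 n 7363 jar z tool [ 4.000e-04 -9.999e-01  1.530e-02] jar x tool [-0.0296  0.0153  0.9994] 653
label in lens [0.1505 0.0042 0.0028] x ang 1.6025148372054037 z ang 0.15889320135656865 jar x in lens [-1.    -0.028 -0.   ]
lid [0.5681 0.0295 0.0955]
lid [0.4575 0.1301 0.0956]
lid [0.4655 0.0205 0.0957]
lid [0.4435 0.2348 0.0954]
```

View pics/f1.png

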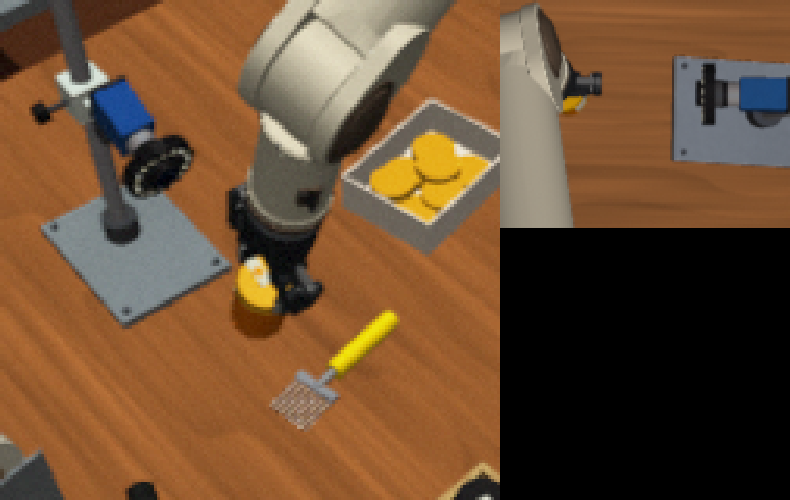

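Call:
{"api": "servo_tool", "payload": {"plan": [{"linear": [-0.004,0.002,0],"rot": [0,0.001,0]},{"linear": [-0.004,0.003,0],"rot": [0,0.002,0]},{"linear": [0,0,0],"rot": [0,0,0]},{"linear": [0,0,0],"rot": [0,0,0]},{"linear": [0,0,0],"rot": [0,0,0]},{"linear": [0,0,0],"rot": [0,0,0]},{"linear": [0,0,0],"rot": [0,0,0]},{"linear": [0,0,0],"rot": [0,0,0]}]}}

```text
time: 13.8
eef_pos: [0.524, -0.2944, 0.1916]
tcp_rot: [-0.021, -0.567, 0.823, 0.023]
ft_force: [0.2, -0.2, -3.8]
gripper_width: 0.0604
```

```bash
python3 - <<'E'
from jar import *
st(); e,A,cen,z,x=jar()
L,B=target(); lab=e["eef_pos"]+A@(cen-z*.046+x*.031); v=B.T@(lab-L); q=np.abs(e["qvel"]).max()
ax=np.arccos(-(A@x)@B[:,0]);az=np.arccos((A@z)@B[:,2])
print("label in lens",v.round(4),"ang",ax,az,"qvel",q)
if abs(v[0]-.15)<.008 and abs(v[1:]).max()<.007 and max(ax,az)<.08 and q<.02 and e["gripper_width"]>.055: print(arm.hand_in())
E
```

```text
t 13.8 q [ 0.728  0.404 -0.606  1.834  0.697  1.041 -1.853] p [ 0.524  -0.2944  0.1916] w 0.0604 F [ 0.2 -0.2 -3.8]
y pct [-0.0334 -0.0328 -0.032  -0.0315 -0.031 ]
lid centre tool [ 0.0028 -0.032  -0.0015] r 0.031 n 7357 jar z tool [ 4.000e-04 -9.999e-01  1.510e-02] jar x tool [-0.0284  0.015   0.9995] 651
label in lens [ 0.1494  0.0017 -0.0007] ang 0.0064409455951032635 0.0012458253155461874 qvel 0.0010905208991750072
the job is handed in; nothing more can be done
None
```

I lifted the gold-lidded jar straight out of its crate cell, carried it to the inspection camera and leaned it back 20°. I handed the job in at about 13.8 s with the jar still held there. No verdict was reported.

**Last check, wrist camera against my measured lens pose:**

| Quantity | Measured | Allowed |
|---|---|---|
| Label distance in front of the lens | 149 mm | 130–170 mm |
| Label off the lens axis | 1.7 mm and -0.7 mm | 15 mm |
| Label squareness error | 0.006 rad | 0.2 rad |
| Jar axis error | 0.001 rad | 0.16 rad |

The arm was still. The opening of 60 mm suggests the pads sit on the body (61 mm) just below the lid rather than on the lid. The four dark jars' lids measured where they started.

**Where the checks were weaker or disagreed:**
- The two fixed cameras put the lens about 5 mm apart sideways and 5 mm apart in height. I used the mean, so the label's true offset could be a few millimetres more than shown.
- Two wrist readings of the jar's turn in the gripper differed by about 2.4°. I trimmed to the later one.
- I did not re-measure the lens, fork, refractometer or pump jar at the end. No unexpected force showed at the wrist. In the last picture the camera stand and fork looked undisturbed, and nothing but the gripper touched the jar.

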